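# Wedge a rocking drum carder steady

### The job

The drum carder rocks because the bare steel foot at its infeed corner is too short. With the fingers, push the wooden wedge along the bench, thin end first, in under that foot, and test by pressing down on the baseboard straight above the foot, until the carder no longer rocks and still stands on its other three feet where it was. Finish while still holding that corner pressed down with about 10 N; only push and press, do not pick up the wedge or the carder, and leave the other things on the bench where they are.

Things in the scene. Friction and masses are not known exactly. Their poses are not given: they have to be found in the camera images.
- carder: Hand-cranked drum carder, about 3 kg, loose. Baseboard 400 x 220 mm, underside 22 mm and top 40 mm above the bench; four feet 22 mm across at (+-175, +-85) mm. Origin on the bench under its middle; +x to the infeed end (low sloping tray), -x to the big drum (220 mm high), +y to the crank side, z up. At rest it stands level on its three rubber-capped feet.
- short_foot (a point): Carder's point at bench level under the short foot: infeed corner, side without the crank (own axes +x, -y), 25 mm in from both board edges. A bare round-ended steel stud 20 mm across, its rubber cap gone. It hangs 4 to 9 mm above the bench (differs from run to run); 4 to 6 N pressed over it tips the carder until it meets the bench; let go, it falls back level.
- press_spot (a point): Top of the baseboard straight above the short foot (40 mm above the bench): press here, downwards. Same axes as the carder. Around it the board is bare; the infeed tray (top 65 to 100 mm above the bench, within 66 mm of the carder's middle line) ends 25 mm back from it, and the cheeks that carry the drums (185 mm high) begin 115 mm back from it.
- infeed_foot (a point): Sole of the capped foot at the other infeed corner (crank side); 0 mm high while it stands on the bench.
- back_foot_crank (a point): Sole of the capped foot at the drum end, crank side, diagonally across from the short foot; it lifts when the carder rocks.
- back_foot_plain (a point): Sole of the capped foot at the drum end, side without the crank.
- wedge: Loose pale wooden wedge lying flat, 120 x 40 mm, 60 g; 2 mm thick at the tip, evenly rising to 18 mm at the butt. Origin: centre of its underside; +x to the tip (60 mm ahead); the flat upright butt face is 60 mm behind. It starts before the infeed end, tip roughly towards the short foot and 20 to 70 mm from it. It slides with under 1 N; under the foot, over 12 N of push lifts or shoves the carder.
- bobbin_a: Empty pale wooden bobbin standing up, 42 mm across, 100 mm high; origin at its foot. Leave alone.
- bobbin_b: Empty brown wooden bobbin standing up, 42 mm across, 100 mm high; origin at its foot. Leave alone.
- shuttle: Brown boat shuttle lying flat, 300 x 32 x 24 mm, long along its x; origin under its centre. Leave alone.
- oil_bottle: Small amber bottle with black cap, 34 mm across, 85 mm high; origin under its centre. Leave alone.
- doffing_pick: Steel doffing pick with wooden handle, lying; handle 100 mm along -x, steel 110 mm along +x, 16 mm high. Leave alone.
- wool_card: Wooden hand card (paddle brush) lying teeth up, paddle 110 x 210 mm, handle to its -x, 25 mm high. Leave alone.
Not all that is in view belongs to the job. Of the things that look like the wedge, take the one that is farthest to the robot's right at the start.

How it is judged (in metres and radians):
At the end, for the whole second after the job is handed in: The fingers press the carder with more than 6 N (let go of the wedge), the short foot bears on the wedge with more than 3 N, none of the other three feet is more than 1.5 mm off the bench, the wedge lies flat under the foot, and the carder is at rest within 15 mm of where it stood (contact force between the fingers and carder above 6 N and contact force between wedge and carder above 3 N and contact force between the arm and wedge below 0.5 N and horizontal distance between short_foot and wedge below 0.065 m and height (world z) of each of infeed_foot, back_foot_crank, back_foot_plain below 0.0015 m and distance of carder from where it was at the start of the episode below 0.015 m and angle between wedge's own z axis and vertical below 0.05 rad and linear speed of carder below 0.02 m/s); the arm keeps its last pose, push and grip.
It fails at once if the wedge is lifted off the bench or stood up (height (world z) of wedge above 0.006 m or angle between wedge's own z axis and vertical above 0.3 rad).
It fails at once if the carder is lifted, or shoved more than 40 mm (height (world z) of carder above 0.01 m or distance of carder from where it was at the start of the episode above 0.04 m).
It fails at once if another thing on the bench is displaced by more than 25 mm (distance of any of bobbin_a, bobbin_b, shuttle, oil_bottle, doffing_pick, wool_card from where it was at the start of the episode above 0.025 m).
It also fails if it takes over 61 s, if anything falls off the work surface, if the arm or the gripper's body presses on something with over 40 N, if the wrist force passes 120 N, or if a joint passes its speed limit or range.

### The arm

A 6-joint arm with a two-finger parallel gripper is mounted at the origin on the work surface. World frame = base frame: x ahead of the robot, y to its left, z up, the work surface at z = 0. Lengths are in m, angles in degrees, forces in N, time in s.
With the tool pointing down it reaches from about 0.3 to 0.75 m from the base axis. Payload 8.5 kg.
Tool frame: the origin (TCP) lies midway between the tips of the shut fingers; the grasp point (between the pads) lies 19 mm behind it; y points along the fingers, z is the direction in which the jaws open and shut, and the axes are right-handed (so a half turn about y gives the same grasp; the last joint's range is limited). The gripper opens to 85 mm and grips with 20 to 120 N. Pads are 22 mm wide; open, the fingers measure 114 mm over their backs; the gripper's body (76 mm by 85 mm) begins 54 mm behind the grasp point. The pads swing forward as they close: fully open they stand 13 mm farther back than shut.
Start: joints at [63.638, 21.807, 74.336, -0, 83.858, -12.336], TCP at [0.133, 0.534, 0.231] pointing down, gripper open.
Joint ranges: [-178.18, 178.18], [-50.72, 133.34], [12.68, 142.11], [-81.47, 261.47], [9.98, 163.14], [-165.26, 165.26]. Speed limits (degrees/s): [136.94, 136.94, 180, 180, 180, 180].

### API

Orientations are given as a 3x3 rotation matrix whose columns are the frame's x, y, z axes.
In Python, from rig import status, imaging, job gives the robot as it stands. The module is installed in compiled form; this text tells all that it offers.
- The arm moves only by the tool jog_arm, never from a script. Its argument "rows" is a list of rows, each an object of numbers: "hand": the opening, from 0 (shut) to 1 (fully open); "dx", "dy", "dz": the shift along the tool's x, y, z in cm; "ax", "ay", "az": the turn, a rotation vector about the tool's x, y, z in degrees. In form: [{"hand": .., "dx": .., "dy": .., "dz": .., "ax": .., "ay": .., "az": ..}, ...]. A call has exactly 5 rows; each row shifts and turns the commanded pose from where the row before left it, along the tool's axes as they then stand; what a row does not reach is not made up. A row lasts 1/12 s, in which the tool goes at most 41.7 mm and 7.16 degrees, less where a joint would pass 70% of its speed; a pose out of reach is approached as far as the arm can. A call is refused whole if a number of a shift passes 4.17 or a number of a turn 7.16, either way. A call with a gripper value outside its range is refused whole. The fingers move at their own pace and stop on an object; "newtons" is the grip in N (left out, the last holds). Time passes only in rows, so rows that do not move let the fingers close, or fill a call up. It gives the time, the measured TCP pose, the force and the opening at its end, in the units of the state.
- status.observe(): the state, without advancing time (a new reading comes with each control period).
- imaging.get_image(name): name is "scene" or "top" or "wrist"; returns the picture (420x560x3 uint8, red, green, blue); there is no depth.
- imaging.camera_model(name): a dict with "K" (3x3 intrinsics, pixels), "distortion" ([k1, k2, p1, p2, k3] as OpenCV has them; the pictures are not rectified), "position" and "rotation" of the camera in the world; the wrist camera has in their place "tool_from_camera" (4x4, takes a point from camera to tool coordinates, whose origin is the TCP and whose axes are the tool frame's). Camera axes: x right, y down, z forward; pixel columns grow to the right and rows downward; lengths in m; the calibration is good to about 2 mm. A picture is of the moment at which its call begins: read the wrist's pose just before it. camera_model takes no time and is no camera call.
- job.close_job(): hands the job in, once; it reports no verdict.
The state is a dict: "time_s": time; "q": joint angles; "qvel": joint speeds; "joint_efforts": joint torques, N m; "position": TCP position; "tool_rot": TCP orientation; "ft_force": force on the tool from outside, world axes, zero at the start; "wrist_torque": the same for the moment, N m; "grip_width": finger opening in m.
Only numpy, scipy, OpenCV 4.12 (cv2) and the standard library are available. Lean on these libraries where they do the work, as an engineer would, in place of code of your own. Each camera call takes 0.05 s, during which the arm holds its last target.

## Working session

There is one attempt and no reset: what is moved stays moved. The work goes in short steps, Python scripts to look and compute and a tool call to move; the robot and the scene stay as the last step left them, time stands still between calls to the robot, and variables do not carry over. Pictures are saved under pics/ and viewed, and the job is handed in when it is done.

Besides the shell and the picture viewer there is one more tool, called after "Emit:" as name([rows], argument=value, ...), one row to a line, values as JSON. jog_arm: Moves the arm, as the interface text tells. Its arguments: {"type":"object","properties":{"rows":{"type":"array"},"newtons":{"type":"number"}},"required":["rows"]}

```bash
mkdir -p pics
python3 - <<'E'
from rig import status, imaging
import cv2,numpy as np
s=status.observe(); print(s)
for n in ["scene","top","wrist"]:
    im=imaging.get_image(n); cv2.imwrite(f"pics/{n}0.png",im[:,:,::-1])
    print(n,imaging.camera_model(n))
E
```

```text
{'time_s': 0.0, 'q': array([ 6.36394807e+01,  2.18423403e+01,  7.43849912e+01,  9.26283735e-04,
        8.38566761e+01, -1.23364333e+01]), 'qvel': array([ 0.06004103, -0.1453685 , -0.01071375, -0.00066694,  0.01851828,
       -0.03726313]), 'joint_efforts': array([-2.48652519e-03, -4.48455334e+01, -2.31278676e+01, -3.98065149e-04,
        4.75615336e-03,  3.23433244e-05]), 'position': array([0.13315615, 0.53334439, 0.23069772]), 'tool_rot': array([[ 9.70193410e-01, -6.65425734e-04,  2.42330982e-01],
       [-2.42331672e-01, -1.30661303e-03,  9.70192586e-01],
       [-3.28958296e-04, -9.99998925e-01, -1.42892108e-03]]), 'ft_force': array([ 1.32532059,  0.98620123, -0.55967753]), 'wrist_torque': array([-0.02653924,  0.02324466,  0.01883655]), 'grip_width': 0.08535215348931005}
scene {'K': array([[533.1130647 ,   0.        , 271.81872745],
       [  0.        , 533.1130647 , 214.17143678],
       [  0.        ,   0.        ,   1.        ]]), 'distortion': array([-0.11081756,  0.        ,  0.        ,  0.        ,  0.        ]), 'position': array([ 1.61644312, -0.37827753,  0.81962293]),
[... 541 characters left out ...]
13883, -0.03999352,  0.01105035],
       [-0.00223174, -0.214139  , -0.97680065]])}
wrist {'K': array([[315.87471291,   0.        , 280.82311866],
       [  0.        , 315.87471291, 205.59348429],
       [  0.        ,   0.        ,   1.        ]]), 'distortion': array([-0.03573903,  0.        ,  0.        ,  0.        ,  0.        ]), 'tool_from_camera': array([[-4.72554570e-04,  9.45869443e-01,  3.24547029e-01,
        -8.40894593e-02],
       [ 8.06579981e-04, -3.24546599e-01,  9.45869364e-01,
        -1.44407020e-01],
       [ 9.99999563e-01,  7.08748027e-04, -6.09553378e-04,
         4.86391326e-04],
       [ 0.00000000e+00,  0.00000000e+00,  0.00000000e+00,
         1.00000000e+00]])}
```

View pics/scene0.png

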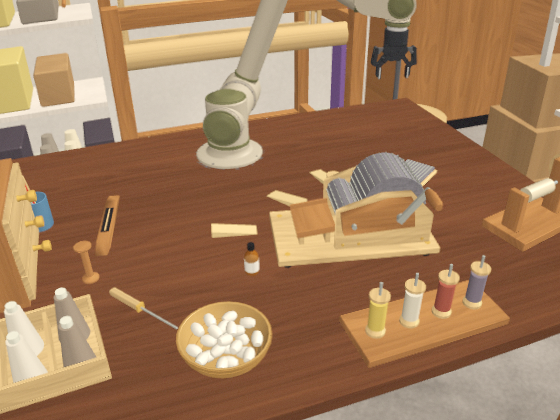

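View pics/top0.png

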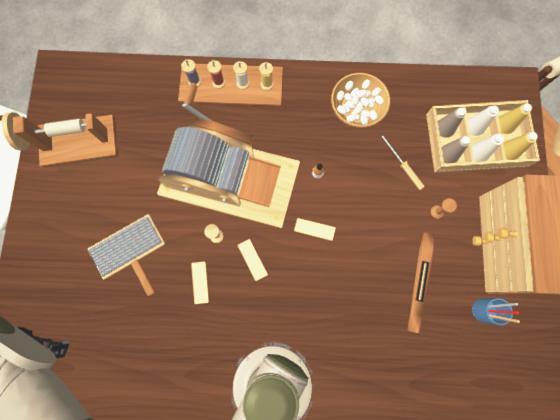

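View pics/wrist0.png

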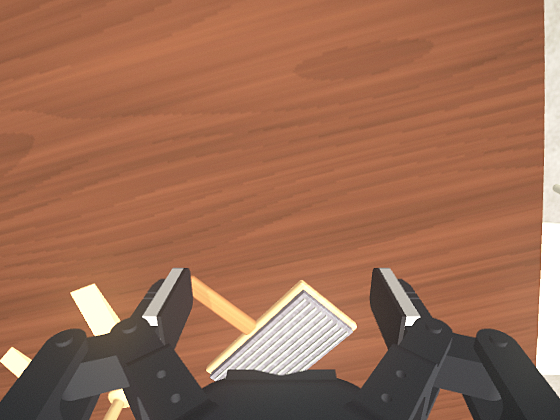

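```bash
cat > h.py <<'E'
import numpy as np,cv2
from rig import status, imaging
def ray(cam,uv):
    m=imaging.camera_model(cam); p=cv2.undistortPoints(np.array(uv,float).reshape(-1,1,2),m["K"],m["distortion"]).reshape(-1,2)
    d=np.c_[p,np.ones(len(p))]@np.array(m["rotation"]).T
    return np.array(m["position"]),d
def onz(cam,uv,z):
    o,d=ray(cam,uv); z=np.broadcast_to(z,len(d)); t=(z-o[2])/d[:,2]; return o+d*t[:,None]
def proj(cam,P,s=None):
    m=imaging.camera_model(cam); P=np.array(P,float).reshape(-1,3)
    if cam=="wrist":
        s=s or status.observe(); T=np.eye(4);T[:3,:3]=s["tool_rot"];T[:3,3]=s["position"]
        T=T@m["tool_from_camera"]; R,c=T[:3,:3],T[:3,3]
    else: R,c=np.array(m["rotation"]),np.array(m["position"])
    rv=cv2.Rodrigues(R.T)[0]; return cv2.projectPoints(P,rv,-R.T@c,m["K"],m["distortion"])[0].reshape(-1,2)
E
python3 - <<'E'
import cv2
a=cv2.imread("pics/top0.png")[110:250,150:340]; cv2.imwrite("pics/topz.png",cv2.resize(a,None,fx=4,fy=4,interpolation=cv2.INTER_CUBIC))
a=cv2.imread("pics/scene0.png")[180:280,200:340]; cv2.imwrite("pics/scenez.png",cv2.resize(a,None,fx=5,fy=5,interpolation=cv2.INTER_CUBIC))
E
```

```text
(no output)
```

View pics/topz.png

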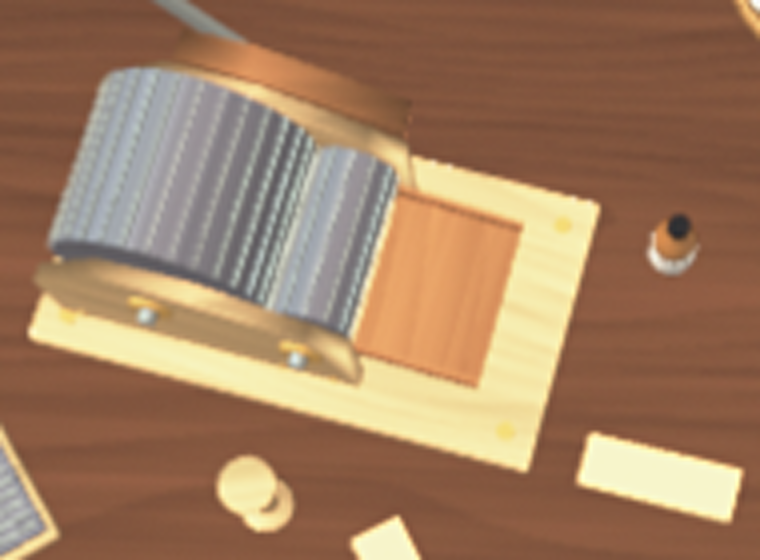

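View pics/scenez.png

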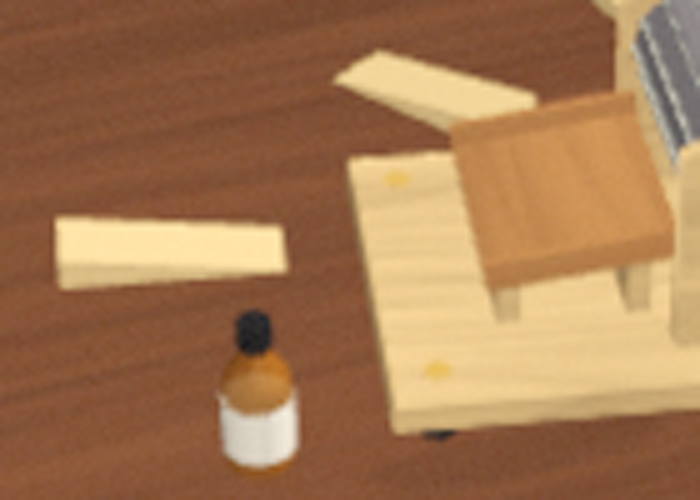

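Run:
```python
from h import *
f=lambda P,x,y,k:[(x+(a+.5)/k-.5,y+(b+.5)/k-.5) for a,b in P]
r=np.round
c=onz("top",f([(600,204),(528,471),(29,338)],150,110,4),.04)
print("corners",r(c,4)); print(np.linalg.norm(c[1]-c[0]),np.linalg.norm(c[1]-c[2]))
print("dots",r(onz("top",f([(506,431),(564,225),(67,318)],150,110,4),.04),4))
print("dots scene",r(onz("scene",f([(397,180),(438,370)],200,180,5),.04),4))
print("corner scene",r(onz("scene",f([(349,159),(392,411)],200,180,5),.04),4))
w=onz("top",f([(593,432),(577,486),(744,467),(731,522)],150,110,4),[.002,.002,.018,.018]);print("wedge",r(w,4))
t=(w[0]+w[1])/2;b=(w[2]+w[3])/2;print(t,b,np.linalg.norm(t-b),np.degrees(np.arctan2(*(t-b)[1::-1])))
w=onz("scene",f([(285,226),(288,272),(55,217),(60,265)],200,180,5),[.002,.002,.018,.018]);print("wedge scene",r(w,4))
t=(w[0]+w[1])/2;b=(w[2]+w[3])/2;print(t,b,np.linalg.norm(t-b),np.degrees(np.arctan2(*(t-b)[1::-1])))
print("bottle top(base)",onz("top",f([(672,258)],150,110,4),0.02))
```

```text
corners [[ 0.6764 -0.0559  0.04  ]
 [ 0.4615 -0.008   0.04  ]
 [ 0.5497  0.381   0.04  ]]
0.2201929945317121 0.3988245759809633
dots [[ 0.4917  0.01    0.04  ]
 [ 0.658  -0.0282  0.04  ]
 [ 0.5668  0.3533  0.04  ]]
dots scene [[ 0.4932  0.0084  0.04  ]
 [ 0.6571 -0.0287  0.04  ]]
corner scene [[ 0.4646 -0.009   0.04  ]
 [ 0.6794 -0.06    0.04  ]]
wedge [[ 0.5011 -0.0576  0.002 ]
 [ 0.4576 -0.0465  0.002 ]
 [ 0.4752 -0.1744  0.018 ]
 [ 0.432  -0.165   0.018 ]]
[ 0.47934985 -0.05201396  0.002     ] [ 0.45360685 -0.16971947  0.018     ] 0.12154542313753319 77.66327264547893
wedge scene [[ 0.4601 -0.0452  0.002 ]
 [ 0.5021 -0.0568  0.002 ]
 [ 0.4309 -0.1657  0.018 ]
 [ 0.476  -0.1737  0.018 ]]
[ 0.48111861 -0.05099989  0.002     ] [ 0.45341136 -0.16970496  0.018     ] 0.1229413942270778 76.86167213497028
bottle top(base) [[ 0.64061926 -0.11501621  0.02      ]]
```

Emit:
jog_arm([
  {"hand":0,"dx":2.8,"dz":-2.8,"dy":0,"ax":0,"ay":-1.4,"az":0},
  {"hand":0,"dx":2.8,"dz":-2.8,"dy":0,"ax":0,"ay":0,"az":0},
  {"hand":0,"dx":2.8,"dz":-2.8,"dy":0,"ax":0,"ay":0,"az":0},
  {"hand":0,"dx":2.8,"dz":-2.8,"dy":0,"ax":0,"ay":0,"az":0},
  {"hand":0,"dx":2.8,"dz":-2.8,"dy":0,"ax":0,"ay":0,"az":0},
], newtons=40)

```text
time_s: 0.57
position: [0.2388, 0.3642, 0.2312]
tool_rot: [[0.976, -0.0, 0.218], [-0.218, -0.0, 0.976], [-0.0, -1.0, -0.0]]
ft_force: [1.9, -0.3, 0.8]
grip_width: 0.0256
```

Emit:
jog_arm([
  {"hand":0,"dx":2.8,"dz":-2.8,"dy":0,"ax":0,"ay":0,"az":0},
  {"hand":0,"dx":2.8,"dz":-2.8,"dy":0,"ax":0,"ay":0,"az":0},
  {"hand":0,"dx":2.8,"dz":-2.8,"dy":0,"ax":0,"ay":0,"az":0},
  {"hand":0,"dx":2.8,"dz":-2.8,"dy":0,"ax":0,"ay":0,"az":0},
  {"hand":0,"dx":2.8,"dz":-2.8,"dy":0,"ax":0,"ay":0,"az":0},
])

```text
time_s: 0.98
position: [0.3449, 0.1969, 0.2314]
tool_rot: [[0.976, 0.0, 0.218], [-0.218, 0.0, 0.976], [0.0, -1.0, 0.0]]
ft_force: [0.8, 0.2, -0.1]
grip_width: -0.0001
```

Emit:
jog_arm([
  {"hand":0,"dx":1.85,"dz":-3.7},
  {"hand":0,"dx":1.85,"dz":-3.7},
  {"hand":0,"dx":1.85,"dz":-3.7},
  {"hand":0,"dx":1.85,"dz":-3.7},
  {"hand":0,"dx":1.85,"dz":-3.7},
])

```text
invalid input at $.rows[0]: expected keys hand, dx, dy, dz, ax, ay, az
```

Emit:
jog_arm([
  {"hand":0,"dx":1.85,"dz":-3.7},
  {"hand":0,"dx":1.85,"dz":-3.7},
  {"hand":0,"dx":1.85,"dz":-3.7},
  {"hand":0,"dx":1.85,"dz":-3.6},
  {"hand":0,"dx":1.85,"dz":-3.6},
])

```text
invalid input at $.rows[0]: expected keys hand, dx, dy, dz, ax, ay, az
```

Run:
```python
from h import *
s=status.observe(); print(s["position"],s["tool_rot"][:,2],s["ft_force"],s["time_s"])
for n in ["scene","wrist"]:
    im=imaging.get_image(n); cv2.imwrite(f"pics/{n}1.png",im[:,:,::-1])
```

```text
[0.34492303 0.19685204 0.23139649] [2.18467436e-01 9.75844231e-01 1.28926144e-04] [ 0.81856946  0.24388861 -0.05037487] 0.9833
```

View pics/wrist1.png

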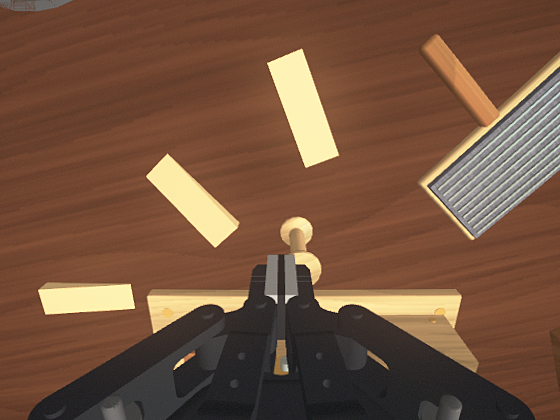

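View pics/scene1.png

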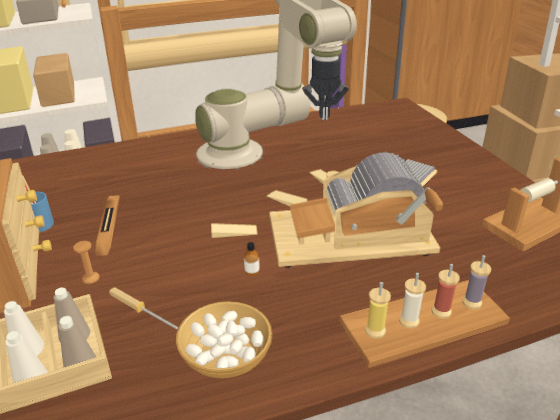

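The wrist view shows the wedge (85,298) in line with the board edge (150–460, 290). The fingers are shut. The two moves were refused because keys were missing, so I'm resending them.

Emit:
jog_arm([
  {"hand":0,"dx":1.85,"dy":0,"dz":-3.7,"ax":0,"ay":0,"az":0},
  {"hand":0,"dx":1.85,"dy":0,"dz":-3.7,"ax":0,"ay":0,"az":0},
  {"hand":0,"dx":1.85,"dy":0,"dz":-3.7,"ax":0,"ay":0,"az":0},
  {"hand":0,"dx":1.85,"dy":0,"dz":-3.7,"ax":0,"ay":0,"az":0},
  {"hand":0,"dx":1.85,"dy":0,"dz":-3.7,"ax":0,"ay":0,"az":0},
])

```text
time_s: 1.5
position: [0.3942, -0.0034, 0.2314]
tool_rot: [[0.976, 0.0, 0.218], [-0.218, 0.0, 0.976], [0.0, -1.0, 0.0]]
ft_force: [1.0, -0.2, -0.1]
grip_width: 0.0001
```

Emit:
jog_arm([
  {"hand":0,"dx":1.85,"dy":0,"dz":-3.7,"ax":0,"ay":0,"az":0},
  {"hand":0,"dx":1.85,"dy":0,"dz":-3.7,"ax":0,"ay":0,"az":0},
  {"hand":0,"dx":1.85,"dy":0,"dz":-3.7,"ax":0,"ay":0,"az":0},
  {"hand":0,"dx":1.85,"dy":0,"dz":-3.6,"ax":0,"ay":0,"az":0},
  {"hand":0,"dx":1.85,"dy":0,"dz":-3.6,"ax":0,"ay":0,"az":0},
])

```text
time_s: 1.92
position: [0.4448, -0.2023, 0.2312]
tool_rot: [[0.976, -0.0, 0.218], [-0.218, 0.0, 0.976], [-0.0, -1.0, 0.0]]
ft_force: [0.6, 0.8, -0.3]
grip_width: 0.0001
```

Run:
```python
from h import *
s=status.observe(); print(s["position"],s["tool_rot"][:,2],s["ft_force"],s["time_s"])
cv2.imwrite("pics/wrist2.png",imaging.get_image("wrist")[:,:,::-1])
```

```text
[ 0.44477317 -0.20234874  0.23119628] [2.18450067e-01 9.75848055e-01 3.77429131e-04] [ 0.6170418   0.79167651 -0.33393602] 1.9167
```

View pics/wrist2.png

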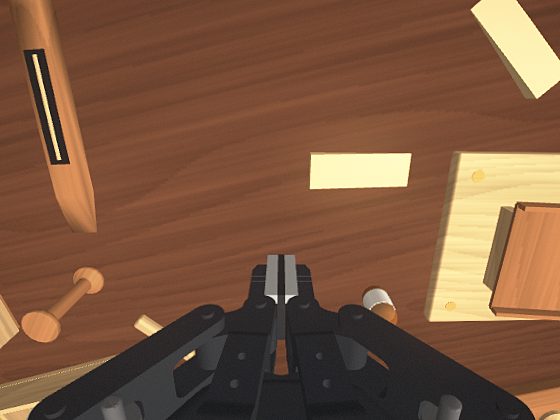

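Run:
```python
from h import *
s=status.observe(); m=imaging.camera_model("wrist")
T=np.eye(4);T[:3,:3]=s["tool_rot"];T[:3,3]=s["position"];T=T@m["tool_from_camera"]
def wz(uv,z):
    p=cv2.undistortPoints(np.array(uv,float).reshape(-1,1,2),m["K"],m["distortion"]).reshape(-1,2)
    d=np.c_[p,np.ones(len(p))]@T[:3,:3].T; return T[:3,3]+d*((np.array(z)-T[2,3])/d[:,2])[:,None]
w=wz([(411,153),(409,187),(310,153),(310,189)],[.002,.002,.018,.018]); d=wz([(478,176),(450,306)],[.04,.04])
print(w.round(4),d.round(4))
t=(w[0]+w[1])/2;b=(w[2]+w[3])/2;print(t,b,np.degrees(np.arctan2(*(t-b)[1::-1])))
for X in (t,b,d[0]): print((s["tool_rot"].T@(X-s["position"])).round(4))
```

```text
[[ 0.4591 -0.0532  0.002 ]
 [ 0.5006 -0.0595  0.002 ]
 [ 0.43   -0.1712  0.018 ]
 [ 0.4716 -0.1794  0.018 ]] [[ 0.491   0.0036  0.04  ]
 [ 0.6567 -0.0348  0.04  ]]
[ 0.47988814 -0.05637138  0.002     ] [ 0.45081726 -0.17531002  0.018     ] 76.2650966333013
[-0.0014  0.2283  0.1563]
[-0.0034  0.2126  0.0339]
[-0.0039  0.1901  0.2171]
```

Emit:
jog_arm([
  {"hand":0,"dx":-0.3,"dy":3.9,"dz":-0.5,"ax":0,"ay":0,"az":0},
  {"hand":0,"dx":0,"dy":4,"dz":0,"ax":0,"ay":0,"az":0},
  {"hand":0,"dx":0,"dy":4,"dz":0,"ax":0,"ay":0,"az":0},
  {"hand":0,"dx":0,"dy":4,"dz":0,"ax":0,"ay":0,"az":0},
  {"hand":0,"dx":0,"dy":3,"dz":0,"ax":0,"ay":0,"az":0},
])

```text
time_s: 2.38
position: [0.4398, -0.2037, 0.0396]
tool_rot: [[0.976, -0.002, 0.218], [-0.218, 0.002, 0.976], [-0.002, -1.0, 0.001]]
ft_force: [0.3, 0.1, -0.1]
grip_width: -0.0001
```

Emit:
jog_arm([
  {"hand":0,"dx":0,"dy":2,"dz":0,"ax":0,"ay":0,"az":0},
  {"hand":0,"dx":0,"dy":1,"dz":0,"ax":0,"ay":0,"az":0},
  {"hand":0,"dx":0,"dy":0.3,"dz":0,"ax":0,"ay":0,"az":0},
  {"hand":0,"dx":0,"dy":0,"dz":0,"ax":0,"ay":0,"az":0},
  {"hand":0,"dx":0,"dy":0,"dz":0,"ax":0,"ay":0,"az":0},
])

```text
time_s: 2.8
position: [0.441, -0.205, 0.0099]
tool_rot: [[0.976, 0.001, 0.218], [-0.218, -0.001, 0.976], [0.001, -1.0, -0.0]]
ft_force: [-0.0, -0.5, 0.8]
grip_width: -0.0002
```

Run:
```python
from h import *
s=status.observe(); print(s["position"],s["tool_rot"][:,2],s["ft_force"],s["time_s"])
cv2.imwrite("pics/wrist3.png",imaging.get_image("wrist")[:,:,::-1])
```

```text
[ 0.44099405 -0.20499447  0.00990162] [ 2.18215412e-01  9.75900569e-01 -3.37420669e-04] [-0.03723325 -0.50065258  0.77000634] 2.8
```

View pics/wrist3.png

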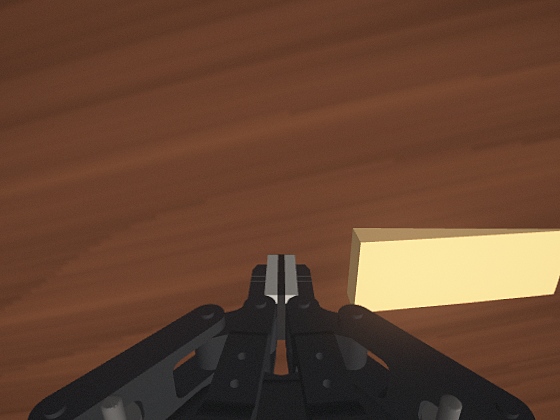

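Run:
```python
from h import *
s=status.observe(); R=s["tool_rot"];p=s["position"]
for q in [(0,0,0),(.011,0,.0),(-.011,0,0),(0,-.008,.02),(0,-.008,.03),(-.02,-.008,.03),(.02,-.008,.03)]: print(q,proj("wrist",[p+R@np.array(q)],s).round(0))
```

```text
(0, 0, 0) [[280. 268.]]
(0.011, 0, 0.0) [[280. 287.]]
(-0.011, 0, 0) [[280. 249.]]
(0, -0.008, 0.02) [[320. 277.]]
(0, -0.008, 0.03) [[340. 277.]]
(-0.02, -0.008, 0.03) [[343. 240.]]
(0.02, -0.008, 0.03) [[338. 310.]]
```

Emit:
jog_arm([
  {"hand":0,"dx":0,"dy":0,"dz":0.8,"ax":0,"ay":0,"az":0},
  {"hand":0,"dx":0,"dy":0,"dz":0.8,"ax":0,"ay":0,"az":0},
  {"hand":0,"dx":0,"dy":0,"dz":0.6,"ax":0,"ay":0,"az":0},
  {"hand":0,"dx":0,"dy":0,"dz":0.4,"ax":0,"ay":0,"az":0},
  {"hand":0,"dx":0,"dy":0,"dz":0.6,"ax":0,"ay":0,"az":0},
])

```text
time_s: 3.27
position: [0.4479, -0.1735, 0.0096]
tool_rot: [[0.976, 0.001, 0.218], [-0.218, -0.001, 0.976], [0.001, -1.0, -0.0]]
ft_force: [-1.1, -0.6, 1.0]
grip_width: -0.0002
```

Emit:
jog_arm([
  {"hand":0,"dx":0,"dy":0,"dz":0.8,"ax":0,"ay":0,"az":0},
  {"hand":0,"dx":0,"dy":0,"dz":0.8,"ax":0,"ay":0,"az":0},
  {"hand":0,"dx":0,"dy":0,"dz":0.8,"ax":0,"ay":0,"az":0},
  {"hand":0,"dx":0,"dy":0,"dz":0.8,"ax":0,"ay":0,"az":0},
  {"hand":0,"dx":0,"dy":0,"dz":0.6,"ax":0,"ay":0,"az":0},
])

```text
time_s: 3.68
position: [0.4561, -0.1359, 0.0095]
tool_rot: [[0.976, 0.0, 0.218], [-0.218, -0.0, 0.976], [0.0, -1.0, -0.0]]
ft_force: [-0.2, -2.2, 3.4]
grip_width: -0.0001
```

Run:
```python
from h import *
s=status.observe(); print(s["position"],s["tool_rot"][:,2],s["ft_force"],s["time_s"])
cv2.imwrite("pics/wrist4.png",imaging.get_image("wrist")[:,:,::-1])
```

```text
[ 0.45614121 -0.13593095  0.0094633 ] [ 2.18150575e-01  9.75915108e-01 -1.71965753e-04] [-0.19481557 -2.19033248  3.4409963 ] 3.6833
```

View pics/wrist4.png

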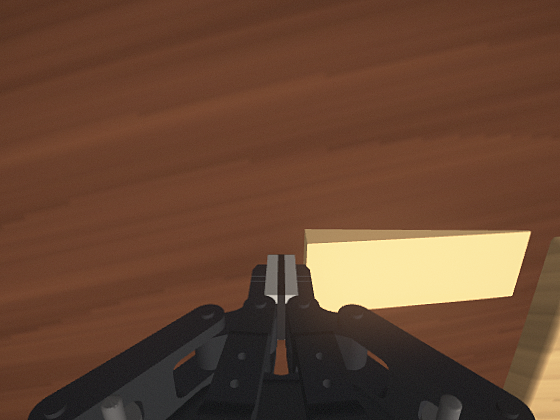

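Emit:
jog_arm([
  {"hand":0,"dx":0,"dy":-0.1,"dz":0.3,"ax":0,"ay":0,"az":0},
  {"hand":0,"dx":0,"dy":0,"dz":0.3,"ax":0,"ay":0,"az":0},
  {"hand":0,"dx":0,"dy":0,"dz":0.3,"ax":0,"ay":0,"az":0},
  {"hand":0,"dx":0,"dy":0,"dz":0.3,"ax":0,"ay":0,"az":0},
  {"hand":0,"dx":0,"dy":0,"dz":0.3,"ax":0,"ay":0,"az":0},
])

```text
time_s: 4.15
position: [0.4591, -0.122, 0.0102]
tool_rot: [[0.976, -0.0, 0.219], [-0.219, 0.0, 0.976], [-0.0, -1.0, 0.0]]
ft_force: [0.0, -0.6, -0.4]
grip_width: 0.0002
```

Run:
```python
from h import *
s=status.observe(); print(s["position"],s["ft_force"],s["time_s"])
m=imaging.camera_model("wrist")
cv2.imwrite("pics/wrist5.png",imaging.get_image("wrist")[:,:,::-1])
cv2.imwrite("pics/scene5.png",cv2.resize(imaging.get_image("scene")[150:280,180:360,::-1],None,fx=4,fy=4,interpolation=cv2.INTER_CUBIC))
for i in range(3):
    imaging.get_image("top"); print(status.observe()["ft_force"])
```

```text
[ 0.45911213 -0.12197793  0.01023061] [ 0.03058739 -0.58219759 -0.35864185] 4.15
[-0.88897494 -0.09206372 -0.00993773]
[-0.50681588 -0.27351203 -0.07659353]
[-0.49592449 -0.60437748 -0.75884979]
```

View pics/scene5.png

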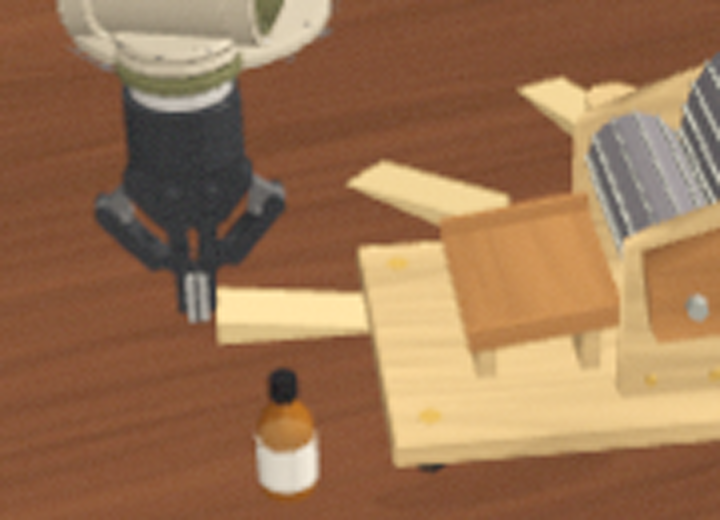

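View pics/wrist5.png

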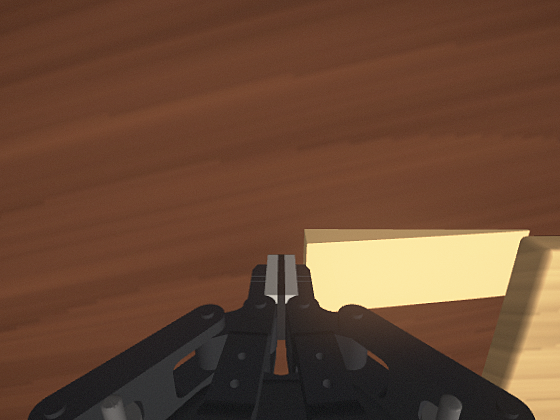

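Run:
```python
from h import *
s=status.observe(); m=imaging.camera_model("wrist")
T=np.eye(4);T[:3,:3]=s["tool_rot"];T[:3,3]=s["position"];T=T@m["tool_from_camera"]
def wz(uv,z):
    p=cv2.undistortPoints(np.array(uv,float).reshape(-1,1,2),m["K"],m["distortion"]).reshape(-1,2)
    d=np.c_[p,np.ones(len(p))]@T[:3,:3].T; return T[:3,3]+d*((np.array(z)-T[2,3])/d[:,2])[:,None]
w=wz([(305,243),(530,232)],[.018,.002]); print(((w-s["position"])@s["tool_rot"]).round(4))
w=wz([(524,238)],[.04]); print("board corner tool",((w-s["position"])@s["tool_rot"]).round(4))
f=lambda P,x,y,k:[(x+(a+.5)/k-.5,y+(b+.5)/k-.5) for a,b in P]
c=onz("scene",f([(358,247),(397,263),(218,288),(218,321)],180,150,4),[.04,.04,.018,.018]); print(c, ((c-s["position"])@s["tool_rot"]).round(4))
```

```text
[[-0.0183 -0.0077  0.012 ]
 [-0.0167  0.0083  0.1347]]
board corner tool [[-0.0308 -0.0297  0.0994]]
[[ 0.46425183 -0.00963708  0.04      ]
 [ 0.4920838   0.00843993  0.04      ]
 [ 0.44681668 -0.1041727   0.018     ]
 [ 0.48460154 -0.1146179   0.018     ]] [[-0.0196 -0.0297  0.111 ]
 [ 0.0036 -0.0297  0.1347]
 [-0.0159 -0.0077  0.0149]
 [ 0.0232 -0.0077  0.013 ]]
```

Run:
```python
import cv2
a=cv2.imread("pics/wrist5.png")[210:330,440:560]; cv2.imwrite("pics/w5z.png",cv2.resize(a,None,fx=5,fy=5,interpolation=cv2.INTER_CUBIC))
from h import *
s=status.observe(); 
R=s["tool_rot"];p=s["position"]
C=np.array([[.4615,-.008,.04],[.4615,-.008,.022],[.4917,.01,.04]])
print(proj("wrist",C,s))
```

```text
[[547.60337449 255.73623998]
 [517.96809987 237.74511043]
 [582.2184073  305.84303975]]
```

View pics/w5z.png

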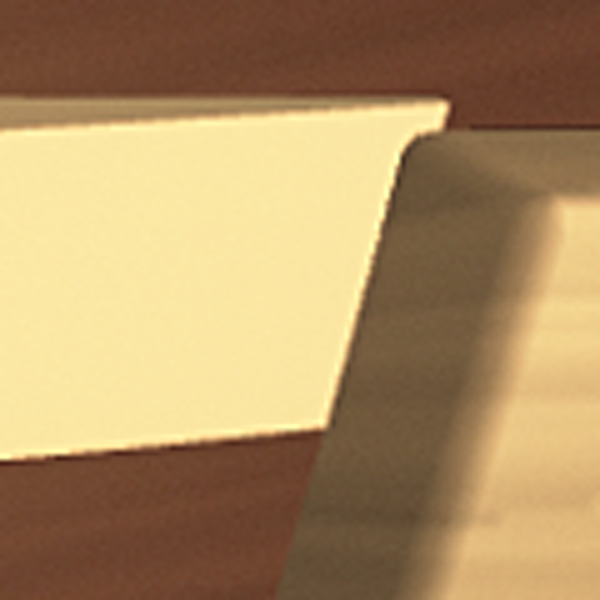

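Emit:
jog_arm([
  {"hand":0,"dx":0,"dy":0,"dz":0.3,"ax":0,"ay":0,"az":0},
  {"hand":0,"dx":0,"dy":0,"dz":0.3,"ax":0,"ay":0,"az":0},
  {"hand":0,"dx":0,"dy":0,"dz":0.3,"ax":0,"ay":0,"az":0},
  {"hand":0,"dx":0,"dy":0,"dz":0.3,"ax":0,"ay":0,"az":0},
  {"hand":0,"dx":0,"dy":0,"dz":0.1,"ax":0,"ay":0,"az":0},
])

```text
time_s: 4.82
position: [0.462, -0.109, 0.0103]
tool_rot: [[0.976, -0.0, 0.218], [-0.218, 0.0, 0.976], [-0.0, -1.0, 0.0]]
ft_force: [-0.4, -0.6, 0.8]
grip_width: 0.0001
```

Emit:
jog_arm([
  {"hand":0,"dx":0,"dy":0,"dz":0.1,"ax":0,"ay":0,"az":0},
  {"hand":0,"dx":0,"dy":0,"dz":0.1,"ax":0,"ay":0,"az":0},
  {"hand":0,"dx":0,"dy":0,"dz":0.1,"ax":0,"ay":0,"az":0},
  {"hand":0,"dx":0,"dy":0,"dz":0.1,"ax":0,"ay":0,"az":0},
  {"hand":0,"dx":0,"dy":0,"dz":0.1,"ax":0,"ay":0,"az":0},
])

```text
time_s: 5.23
position: [0.4631, -0.1046, 0.0103]
tool_rot: [[0.976, 0.0, 0.219], [-0.219, -0.0, 0.976], [0.0, -1.0, -0.0]]
ft_force: [0.4, 0.4, 0.0]
grip_width: -0.0
```

Emit:
jog_arm([
  {"hand":0,"dx":0,"dy":0,"dz":0.1,"ax":0,"ay":0,"az":0},
  {"hand":0,"dx":0,"dy":0,"dz":0.1,"ax":0,"ay":0,"az":0},
  {"hand":0,"dx":0,"dy":0,"dz":0.1,"ax":0,"ay":0,"az":0},
  {"hand":0,"dx":0,"dy":0,"dz":0.1,"ax":0,"ay":0,"az":0},
  {"hand":0,"dx":0,"dy":0,"dz":0.1,"ax":0,"ay":0,"az":0},
])

```text
time_s: 5.65
position: [0.4642, -0.0998, 0.0103]
tool_rot: [[0.976, 0.0, 0.219], [-0.219, -0.0, 0.976], [0.0, -1.0, -0.0]]
ft_force: [-0.2, -1.7, 0.6]
grip_width: 0.0001
```

Emit:
jog_arm([
  {"hand":0,"dx":0,"dy":0,"dz":0.1,"ax":0,"ay":0,"az":0},
  {"hand":0,"dx":0,"dy":0,"dz":0.1,"ax":0,"ay":0,"az":0},
  {"hand":0,"dx":0,"dy":0,"dz":0.1,"ax":0,"ay":0,"az":0},
  {"hand":0,"dx":0,"dy":0,"dz":0.1,"ax":0,"ay":0,"az":0},
  {"hand":0,"dx":0,"dy":0,"dz":0.1,"ax":0,"ay":0,"az":0},
])

```text
time_s: 6.07
position: [0.4655, -0.0955, 0.0104]
tool_rot: [[0.976, 0.0, 0.218], [-0.218, -0.001, 0.976], [0.001, -1.0, -0.001]]
ft_force: [-2.5, -7.9, 0.3]
grip_width: 0.0002
```

Run:
```python
from h import *
print(status.observe()["ft_force"],status.observe()["position"])
for n in range(4):
    im=imaging.get_image("scene"); s=status.observe(); print(s["ft_force"].round(2),s["position"].round(4))
cv2.imwrite("pics/scene6.png",cv2.resize(im[150:280,180:360,::-1],None,fx=4,fy=4,interpolation=cv2.INTER_CUBIC))
```

```text
[-2.48901922 -7.947158    0.28662989] [ 0.46545465 -0.09550097  0.0104269 ]
[-0.51 -6.4  -0.95] [ 0.4655 -0.0954  0.0104]
[-0.79 -5.09 -0.59] [ 0.4654 -0.0953  0.0104]
[-0.95 -5.54 -0.75] [ 0.4654 -0.0954  0.0104]
[-1.74 -5.77 -1.21] [ 0.4654 -0.0953  0.0104]
```

View pics/scene6.png

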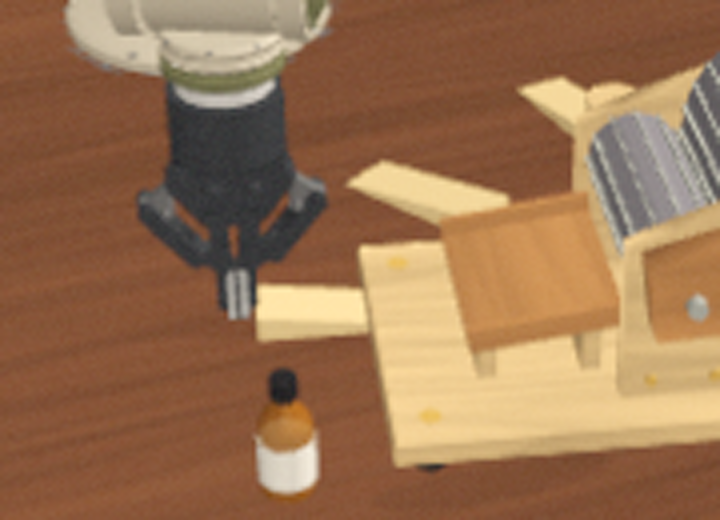

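Emit:
jog_arm([
  {"hand":0,"dx":0,"dy":0,"dz":-0.5,"ax":0,"ay":0,"az":0},
  {"hand":0,"dx":0,"dy":0,"dz":-0.8,"ax":0,"ay":0,"az":0},
  {"hand":0,"dx":0,"dy":-2,"dz":0,"ax":0,"ay":0,"az":0},
  {"hand":0,"dx":0,"dy":-2.5,"dz":0,"ax":0,"ay":0,"az":0},
  {"hand":0,"dx":0,"dy":-1.5,"dz":0.5,"ax":0,"ay":0,"az":0},
])

```text
time_s: 6.68
position: [0.4637, -0.1037, 0.0719]
tool_rot: [[0.976, 0.001, 0.22], [-0.22, -0.0, 0.976], [0.001, -1.0, -0.0]]
ft_force: [1.1, -0.8, 0.3]
grip_width: 0.0001
```

Emit:
jog_arm([
  {"hand":0,"dx":0,"dy":0,"dz":2.5,"ax":0,"ay":0,"az":0},
  {"hand":0,"dx":0,"dy":0,"dz":3,"ax":0,"ay":0,"az":0},
  {"hand":0,"dx":0,"dy":0,"dz":3,"ax":0,"ay":0,"az":0},
  {"hand":0,"dx":0,"dy":0,"dz":2,"ax":0,"ay":0,"az":0},
  {"hand":0,"dx":0,"dy":1,"dz":0.7,"ax":0,"ay":0,"az":0},
])

```text
time_s: 7.1
position: [0.4889, 0.0085, 0.0613]
tool_rot: [[0.976, 0.003, 0.216], [-0.216, 0.0, 0.976], [0.003, -1.0, 0.001]]
ft_force: [-0.5, 0.2, -0.4]
grip_width: 0.0003
```

Run:
```python
from h import *
s=status.observe(); print(s["position"],s["ft_force"],s["time_s"])
cv2.imwrite("pics/scene7.png",cv2.resize(imaging.get_image("scene")[150:280,180:360,::-1],None,fx=4,fy=4,interpolation=cv2.INTER_CUBIC))
cv2.imwrite("pics/wrist7.png",imaging.get_image("wrist")[:,:,::-1])
for i in range(3):
    imaging.get_image("top"); s=status.observe(); print(s["ft_force"],s["position"])
```

```text
[0.48892745 0.00848164 0.06133829] [-0.54961459  0.24940031 -0.39321327] 7.1
[-0.19796312 -0.4436797   0.28130082] [0.48741369 0.00636365 0.05950448]
[-0.10668347 -0.45816732  0.05726933] [0.48765534 0.00582373 0.05988385]
[-0.25614577 -0.07180444 -0.48507203] [0.48782768 0.00557071 0.06013681]
```

View pics/scene7.png

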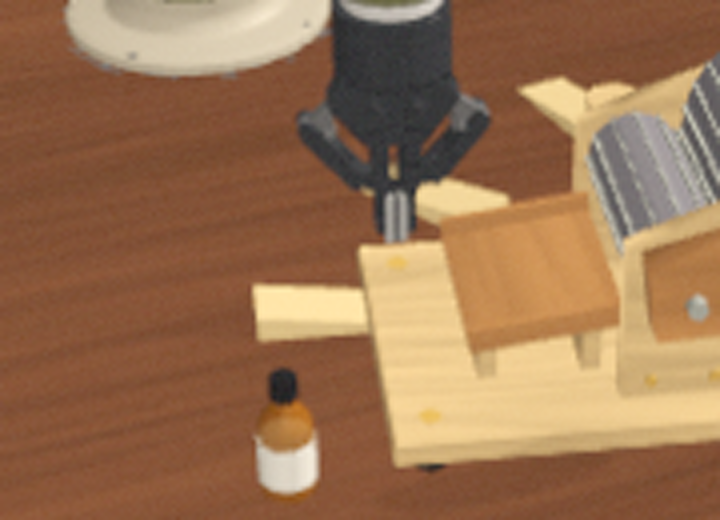

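View pics/wrist7.png

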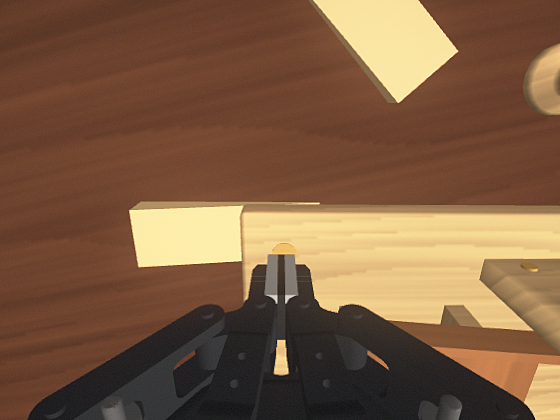

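Emit:
jog_arm([
  {"hand":0,"dx":0,"dy":0.7,"dz":0.1,"ax":0,"ay":0,"az":0},
  {"hand":0,"dx":0,"dy":0.5,"dz":0,"ax":0,"ay":0,"az":0},
  {"hand":0,"dx":0,"dy":0.3,"dz":0,"ax":0,"ay":0,"az":0},
  {"hand":0,"dx":0,"dy":0.2,"dz":0,"ax":0,"ay":0,"az":0},
  {"hand":0,"dx":0,"dy":0.1,"dz":0,"ax":0,"ay":0,"az":0},
])

```text
time_s: 7.77
position: [0.4881, 0.0074, 0.0419]
tool_rot: [[0.976, -0.001, 0.219], [-0.219, 0.0, 0.976], [-0.001, -1.0, 0.0]]
ft_force: [0.9, 0.6, 0.0]
grip_width: 0.0001
```

Emit:
jog_arm([
  {"hand":0,"dx":0,"dy":0.05,"dz":0,"ax":0,"ay":0,"az":0},
  {"hand":0,"dx":0,"dy":0.05,"dz":0,"ax":0,"ay":0,"az":0},
  {"hand":0,"dx":0,"dy":0.05,"dz":0,"ax":0,"ay":0,"az":0},
  {"hand":0,"dx":0,"dy":0,"dz":0,"ax":0,"ay":0,"az":0},
  {"hand":0,"dx":0,"dy":0,"dz":0,"ax":0,"ay":0,"az":0},
])

```text
time_s: 8.18
position: [0.4883, 0.0076, 0.0409]
tool_rot: [[0.976, 0.0, 0.218], [-0.218, -0.0, 0.976], [0.0, -1.0, -0.0]]
ft_force: [-0.5, 0.0, 0.2]
grip_width: 0.0001
```

Emit:
jog_arm([
  {"hand":0,"dx":0,"dy":0.05,"dz":0,"ax":0,"ay":0,"az":0},
  {"hand":0,"dx":0,"dy":0.05,"dz":0,"ax":0,"ay":0,"az":0},
  {"hand":0,"dx":0,"dy":0.05,"dz":0,"ax":0,"ay":0,"az":0},
  {"hand":0,"dx":0,"dy":0,"dz":0,"ax":0,"ay":0,"az":0},
  {"hand":0,"dx":0,"dy":0,"dz":0,"ax":0,"ay":0,"az":0},
])

```text
time_s: 8.6
position: [0.4883, 0.0076, 0.0397]
tool_rot: [[0.976, 0.0, 0.218], [-0.218, -0.0, 0.976], [0.0, -1.0, -0.0]]
ft_force: [-1.4, -0.1, 4.9]
grip_width: 0.0001
```

```bash
cat > f.py <<'E'
from h import *
F=[];P=[]
for i in range(4):
    imaging.get_image("top"); s=status.observe(); F.append(s["ft_force"]);P.append(s["position"])
print(np.mean(F,0).round(2),np.mean(P,0).round(5),s["time_s"])
E
python3 f.py
```

```text
[-1.43  0.29  5.64] [0.48828 0.00761 0.03972] 8.8
```

Emit:
jog_arm([
  {"hand":0,"dx":0,"dy":0.03,"dz":0,"ax":0,"ay":0,"az":0},
  {"hand":0,"dx":0,"dy":0,"dz":0,"ax":0,"ay":0,"az":0},
  {"hand":0,"dx":0,"dy":0,"dz":0,"ax":0,"ay":0,"az":0},
  {"hand":0,"dx":0,"dy":0,"dz":0,"ax":0,"ay":0,"az":0},
  {"hand":0,"dx":0,"dy":0,"dz":0,"ax":0,"ay":0,"az":0},
])

```text
time_s: 9.22
position: [0.4883, 0.0076, 0.0397]
tool_rot: [[0.976, 0.001, 0.218], [-0.218, -0.0, 0.976], [0.001, -1.0, -0.0]]
ft_force: [-2.4, -0.6, 8.2]
grip_width: 0.0
```

```bash
python3 f.py
```

```text
[-2.51 -0.03  8.45] [0.48828 0.0076  0.03965] 9.4167
```

Emit:
jog_arm([
  {"hand":0,"dx":0,"dy":0.02,"dz":0,"ax":0,"ay":0,"az":0},
  {"hand":0,"dx":0,"dy":0,"dz":0,"ax":0,"ay":0,"az":0},
  {"hand":0,"dx":0,"dy":0,"dz":0,"ax":0,"ay":0,"az":0},
  {"hand":0,"dx":0,"dy":0,"dz":0,"ax":0,"ay":0,"az":0},
  {"hand":0,"dx":0,"dy":0,"dz":0,"ax":0,"ay":0,"az":0},
])

```text
time_s: 9.83
position: [0.4883, 0.0076, 0.0396]
tool_rot: [[0.976, 0.001, 0.218], [-0.218, -0.0, 0.976], [0.001, -1.0, -0.0]]
ft_force: [-3.2, 0.3, 10.0]
grip_width: -0.0001
```

```bash
python3 f.py
python3 - <<'E'
from h import *
im=imaging.get_image("scene"); a=im[150:280,180:360,::-1]; b=cv2.imread("pics/scene0.png")[150:280,180:360]
cv2.imwrite("pics/scene8.png",np.vstack([cv2.resize(x,None,fx=4,fy=2.2,interpolation=cv2.INTER_CUBIC) for x in (a,b)]))
t=imaging.get_image("top")[:,:,::-1]; cv2.imwrite("pics/top8.png",t)
g=lambda x:cv2.cvtColor(np.ascontiguousarray(x),cv2.COLOR_BGR2GRAY).astype(np.float32)
o=cv2.imread("pics/top0.png")
for r in [(120,210,160,240),(160,215,245,300)]: print(cv2.phaseCorrelate(g(o[r[0]:r[1],r[2]:r[3]]),g(t[r[0]:r[1],r[2]:r[3]])))
s0=cv2.imread("pics/scene0.png");s1=im[:,:,::-1]
print(cv2.phaseCorrelate(g(s0[150:245,330:440]),g(s1[150:245,330:440])))
E
```

```text
[-2.88  0.16 10.48] [0.48829 0.00759 0.03962] 10.0333
((-0.00777359459270599, -0.10030335512722388), 1.0317396503024632)
((-0.1247157980576219, -0.007740096147053066), 0.7464248111512926)
((0.037826517655489056, 0.020942401467642924), 1.0122195316685572)
```

View pics/scene8.png

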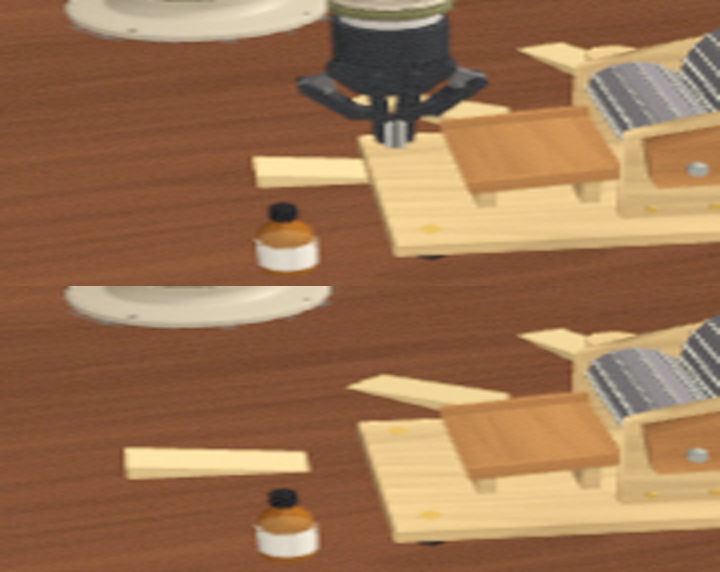

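```bash
python3 -c "
from rig import job,status
print(job.close_job()); print(status.observe()['ft_force'],status.observe()['position'])"
```

```text
the job is handed in; nothing more can be done
None
the job is handed in; nothing more can be done
```

I pushed the wedge farthest to the robot's right, thin end first, in under the short foot. The push met the foot about 24 mm behind the tip. I stopped when it read 8 N (about 5.5 N once settled), well under the 12 N limit.

I then pressed the baseboard within about 4 mm of the spot above the foot and handed the job in while still holding it down.

**Last checks before handing in, at about 10 s:**
- **Rocking:** going from 5.6 to 10.5 N moved the board down only 0.1 mm, to 39.6 mm against 40 mm when level. That is a rigid stop with no rocking.
- **Press:** about 10.5 N downwards, held at hand-in. There was also about 3 N of sideways friction on the fingers.
- **Wedge:** its origin is about 36 mm from the foot. It lies flat and the fingers are clear of it.
- **Carder:** it moved less than 0.2 px between the before and after pictures, which is about 0.5 mm or less. I inferred that the other three feet are down from the board height and did not measure them directly.
- **Other things:** I kept the arm clear of them, and those in the final close-up had not moved. I did not check each one separately.

**Disagreements:**
- Two moves were refused for missing keys and then resent.
- One wrist-camera reading of the foot was about 10 mm off, because I had taken the board's lower edge for its upper one. Reading it as the lower edge agreed with the other cameras.
- A single upward reading of 3.4 N while pushing was gone at the next reading.

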